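Clear and set the length stop

ROBOT

A 7-joint arm with a two-finger parallel gripper is mounted at the origin on the work surface. World frame = base frame: x ahead of the robot, y to its left, z up, the work surface at z = 0. Lengths are in m, angles in rad, forces in N, time in s.
With the tool pointing down it reaches from about 0.35 to 0.9 m from the base axis. Payload 8.1 kg.
Tool frame: the origin (TCP) lies between the finger pads; the fingertips stand 25 mm ahead of it and the grasp point (between the pads) lies 6 mm ahead of it; z points along the fingers, y is the direction in which the jaws open and shut (so a half turn about z gives the same grasp; the last joint's range is limited). The gripper opens to 92 mm and grips with 3 to 60 N. Pads are 19 mm wide; open, the fingers measure 130 mm over their backs; the gripper's body (75 mm by 190 mm) begins 47 mm behind the grasp point.
Start: joints at [1.131, 0.434, 0.025, 1.573, -0.012, 1.134, -0.075], TCP at [0.207, -0.59, 0.252] pointing down, gripper open.
Joint ranges: [-2.62, 2.62], [-0.44, 2.09], [-1.27, 1.32], [0.08, 2.57], [-1.32, 4.46], [0.12, 2], [-2.74, 2.74]. Speed limits (rad/s): [2.22, 2.22, 3.01, 3.01, 3.14, 3.14, 3.14].

INTERFACE

Orientations are given as a rotation vector (axis times angle).
In Python, from cell import * gives the robot as it stands.
- The arm moves only by the shell command python3 -m jog 'ROWS' [FORCE]. ROWS is JSON, one flat list of numbers, 5 for each row, row after row: the finger opening in mm, from 0 to 91.8, then the shift along the tool's x, y, z in units of 40 mm (1.0 is 40 mm), then the turn about the tool's z in units of 6 degrees (1.0 is 6 degrees). A call has 1 to 20 rows; each row shifts and turns the pose as measured when the row begins, along the tool's axes as they then stand; what a row does not reach is not made up. A row lasts 1/12 s, in which the tool goes at most 41.7 mm and 7.16 degrees, less where a joint would pass 70% of its speed; a pose out of reach is approached as far as the arm can. A call is refused whole if a number of a shift passes 1 or a number of a turn 1, either way. A call with a gripper value outside its range is refused whole. The fingers move at their own pace and stop on an object; FORCE is the grip in N (left out, the last holds). Time passes only in rows, so rows that do not move let the fingers close. It gives the time, the measured TCP pose, the force and the opening at its end, in the units of the state.
- observe(): the state, without advancing time (a new reading comes with each control period).
- get_image(name): name is "side" or "top" or "wrist"; returns the picture (384x512x3 uint8, red, green, blue); there is no depth.
- camera_params(name): a dict with "intrinsics" (3x3 intrinsics, pixels), "dist_coeffs" ([k1, k2, p1, p2, k3] as OpenCV has them; the pictures are not rectified), "xyz" and "orientation" of the camera in the world. Camera axes: x right, y down, z forward; pixel columns grow to the right and rows downward; lengths in m; the calibration is good to about 2 mm. A picture is of the moment at which its call begins: read the wrist's pose just before it. camera_params takes no time and is no camera call; for the wrist camera it gives the pose at the moment of the call.
- sign_off(): hands the job in, once; it reports no verdict.
The state is a dict: "clock": time; "joints": joint angles; "dq": joint speeds; "joint_efforts": joint torques, N m; "position": TCP position; "ee_rot": TCP orientation; "force": force on the tool from outside, world axes, zero at the start; "ft_torque": the same for the moment, N m; "width": opening from 0.0 (shut) to 1.0 (fully open).
Only numpy, scipy, OpenCV 4.12 (cv2) and the standard library are available. Lean on these libraries where they do the work, as an engineer would, in place of code of your own. Each camera call takes 0.05 s, during which the arm holds its last target. There are 200 camera calls.

TASK

Get the length stop ready for the next strip: clear the loose beech offcut off its bed into the chip tray at the bed's end, and turn the black T-bar knob until the stop's pointer lines up, tip to tip, with the pointed-nosed clip on the far edge (not the square-nosed one), to within 3 mm. Move the stop only with its knob, never by pushing the stop itself, and leave the tools, hinge plates, jar and clamp where they lie.

Things in the scene. Friction and masses are not known exactly. Their poses are not given: they have to be found in the camera images.
- gauge: Length-stop gauge, fixed. Plywood bed 140 (x) x 360 (y) x 50 mm high, with an open aluminium chip tray joined to its right (-y) end. Origin under the middle of the bed; +y runs along the bed away from the tray, +x to its far edge, z up. The bed's top is at z = 50 mm, its tray end at y = -180 mm.
- tray_in (a point): Middle of the tray's inner floor, 4 mm over the panel, axes as the gauge. The tray's inside is 142 (x) x 127 mm (y), its walls 4 mm thick, rims 45 mm over the panel (5 mm below the bed's top), so that things pushed off the bed's end drop in.
- knob (a joint): Turn of the T-bar knob about its upright axis, rad, anticlockwise from above positive; at 0 the bar lies along the gauge's x. Range -3.6 to 3.6; light friction (0.08 N m, about 2 N at 45 mm out); it stays where it is left. Rack and pinion: each rad moves the stop 15 mm, anticlockwise to the gauge's +y, clockwise to -y (towards the tray).
- knob_axis (a point): Middle of the knob's bar, on its axis, 92.5 mm over the panel; axes as the gauge (does not turn). The black T-bar is a straight bar 120 mm long, 16 wide, 25 high (80 to 105 mm over the panel, free below but for a post of radius 11 mm), with a hub of radius 18 mm. Either arm can be pushed sideways with a fingertip, for instance 45 mm from the axis.
- carriage: The sliding stop: aluminium block 44 (x) x 40 (y) x 16 mm on the bed, top 67 mm over the panel, with a slim steel pointer on it, a cone 36 mm long (top 76 mm), towards the gauge's +x. Moved by the knob along the gauge's y. Origin on the bed's top under the middle of the stop.
- pointer_tip (a point): Tip of the stop's cone pointer, 69.5 mm over the panel; axes as the gauge.
- index_clip: The index clip: steel clip 20 mm wide on the bed's far edge whose nose is a cone, 28 mm long, pointing at the stop (gauge's -x). Fixed, top 77 mm over the panel. It may sit left or right of the square clip. Origin on the bed's top under the clip; axes as the gauge.
- index_tip (a point): Tip of the index clip's cone, 68.5 mm over the panel; axes as the gauge. Aligned, the pointer's tip stands 5 mm in front of it with the same y in the gauge's frame.
- square_clip: Another steel clip of the same size whose nose is a square-ended bar, 50 to 80 mm along the edge from the index clip. Not the mark. Fixed; origin and axes like the index clip.
- offcut: Loose beech offcut, a plain block 65 (x) x 45 (y) x 35 mm (z), about 60 g, lying on the bed between the stop and the tray. Origin at the centre of its underside.
- offcut_mid (a point): Middle of the loose offcut's volume (17.5 mm over its underside), with the offcut's axes.
- hinge_plate_a: Aluminium hinge plate, 45 x 75 (y) mm, 10 mm thick at its knuckle, lying in front of the gauge towards its left part. Origin at its middle, on the panel. To be left alone.
- hinge_plate_b: Aluminium hinge plate, 45 x 75 (y) mm, 10 mm thick at its knuckle, lying in front of the gauge towards its right part. Origin at its middle, on the panel. To be left alone.
- spanner: Steel combination spanner, 180 mm long (along its x), lying beyond the gauge. Origin at its middle, on the panel. To be left alone.
- hex_driver: Hex driver, 180 mm long (along its x), green grip 32 mm thick, lying beyond the gauge's left end. Origin on the panel where the grip meets the shaft. To be left alone.
- spring_clamp: Spring clamp with yellow jaws gripping a beech scrap, about 165 mm long (along its x) and 80 mm wide, 30 mm high, lying left of the gauge. Origin near its middle, on the panel. To be left alone.
- screw_jar: Closed jar, 70 mm in diameter, 90 mm tall, right of the gauge. Origin under its centre. To be left alone.
- hammer: Hammer, 260 mm long (along its x), lying on the right. Origin at its middle, on the panel. To be left alone.

How it is judged:
By the outcome, as a careful person would: the job done as asked, in the order asked, and still so for the second after the job is handed in, with the robot touching nothing.
It also fails if it takes over 43 s, if anything falls off the work surface, if the arm or the gripper's body presses on something with over 40 N, if the wrist force passes 120 N, or if a joint passes its speed limit or range.

## Working session

There is one attempt and no reset: what is moved stays moved. The work goes in short steps, Python scripts to look and compute and a shell command to move; the robot and the scene stay as the last step left them, time stands still between calls to the robot, and variables do not carry over. Pictures are saved under pics/ and viewed, about 8 in all and at most 12, crops included, and the job is handed in when it is done.

```bash
mkdir -p pics; python3 - <<'E'
from cell import *
import cv2,numpy as np
s=observe();print(s)
for n in("top","side"):
    im=get_image(n);cv2.imwrite(f"pics/{n}0.png",im[:,:,::-1]);print(n,camera_params(n))
E
```

```text
{'clock': 0.0, 'joints': array([ 1.13139849,  0.43523265,  0.02497002,  1.57408223, -0.01159843,
        1.13401721, -0.07509678]), 'dq': array([ 4.06538254e-05,  1.94772150e-04,  2.46615789e-04, -6.65069903e-04,
       -5.91890048e-04,  2.81565580e-04,  1.16881541e-03]), 'joint_efforts': array([-4.54974615e-04, -6.67846584e+01,  9.84820984e-01, -3.14455962e+01,
       -6.06786017e-02,  4.30432206e-02,  2.42250781e-04]), 'position': array([ 0.2063358 , -0.58945741,  0.25094466]), 'ee_rot': array([-3.09565006e+00, -5.26187939e-01,  6.41973563e-04]), 'force': array([0.45686579, 0.07196315, 0.30065862]), 'ft_torque': array([0.00900429, 0.02440329, 0.03886233]), 'width': 1.0008874667973628}
top {'intrinsics': array([[377.06435971,   0.        , 254.4353876 ],
       [  0.        , 377.06435971, 188.15374371],
       [  0.        ,   0.        ,   1.        ]]), 'dist_coeffs': array([0.04072421, 0.        , 0.        , 0.        , 0.        ]), 'xyz': array([ 0.44472242, -0.09146626,  1.17264928]), 'orientation': array([-2.19597192,  2.15216087, -0.11532126])}
side {'intrinsics': array([[360.90086046,   0.        , 251.20918739],
       [  0.        , 360.90086046, 189.89723751],
       [  0.        ,   0.        ,   1.        ]]), 'dist_coeffs': array([-0.01054859,  0.        ,  0.        ,  0.        ,  0.        ]), 'xyz': array([0.46035811, 0.76666148, 0.68606327]), 'orientation': array([-0.07575076,  2.74367442, -1.43224207])}
```

View pics/top0.png

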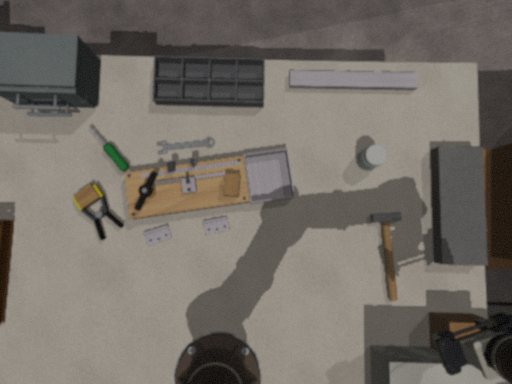

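View pics/side0.png

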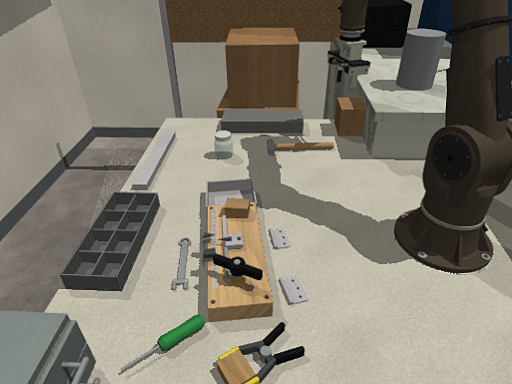

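Top: the bed spans about (125,195) to (248,180), with the tray at (268,175), knob (147,190), stop (188,184), offcut (232,183) and clips near (172,165) and (194,159). The side view agrees. Next I enlarge both.

```bash
cat > h.py <<'E'
import numpy as np,cv2
from scipy.spatial.transform import Rotation as R
def ray(p,uv):
    q=cv2.undistortPoints(np.array([[uv]],float),p['intrinsics'],p['dist_coeffs'])[0,0]
    return np.array(p['xyz']),R.from_rotvec(p['orientation']).apply([q[0],q[1],1])
def onz(p,uv,z):
    o,d=ray(p,uv);return o+d*(z-o[2])/d[2]
def tri(p1,u1,p2,u2):
    o1,d1=ray(p1,u1);o2,d2=ray(p2,u2)
    t=np.linalg.lstsq(np.c_[d1,-d2],o2-o1,rcond=None)[0]
    a,b=o1+d1*t[0],o2+d2*t[1];return (a+b)/2,np.linalg.norm(a-b)
def proj(p,X):
    Rm=R.from_rotvec(p['orientation']).as_matrix().T
    return cv2.projectPoints(np.atleast_2d(X).astype(float),cv2.Rodrigues(Rm)[0],-Rm@np.array(p['xyz']),p['intrinsics'],p['dist_coeffs'])[0][:,0]
E
python3 - <<'E'
import cv2,numpy as np
a=cv2.imread('pics/top0.png')[135:235,110:310];b=cv2.imread('pics/side0.png')[170:325,195:315]
a=cv2.resize(a,None,fx=4,fy=4,interpolation=3)
cv2.imwrite('pics/topc.png',a);cv2.imwrite('pics/sidec.png',cv2.resize(b,None,fx=3.8,fy=3.8,interpolation=3))
E
```

```text
(no output)
```

View pics/topc.png

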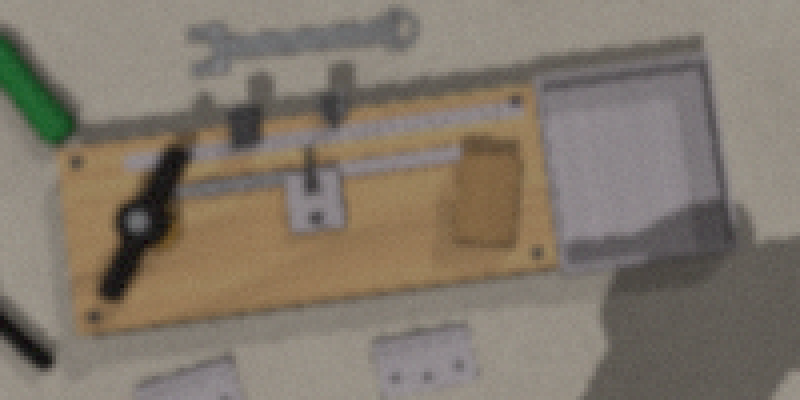

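View pics/sidec.png

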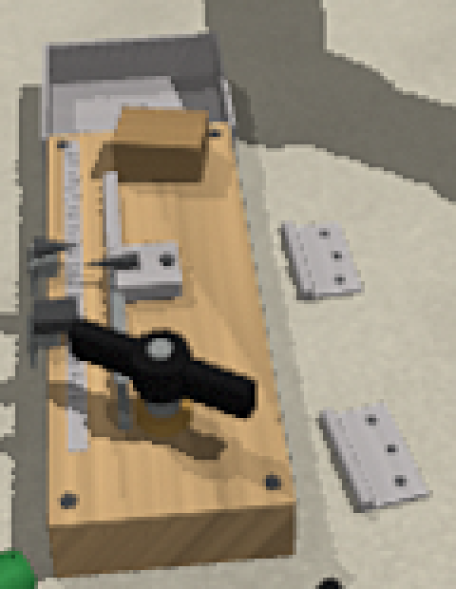

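Enlarged: the pointed clip is the tray-side one (crop px 333,105) and the square one is at (245,125). The stop's tip, about (310,150), lies left of the cone, so the stop has to move towards the tray (clockwise). The offcut is at crop (488,192).

```bash
python3 - <<'E'
from cell import *
from h import *
t=camera_params('top');s=camera_params('side')
T=lambda c:(c[0]/4+110-.375,c[1]/4+135-.375)
S=lambda c:(c[0]/3.8+195-.37,c[1]/3.8+170-.37)
c=[onz(t,T(k),.05) for k in [(60,147),(537,85),(560,268),(78,335)]]
for k in c:print(k.round(4))
ey=(c[0]-c[1]+c[3]-c[2]);ey/=np.linalg.norm(ey);ex=np.array([ey[1],-ey[0],0])
yaw=np.arctan2(ex[1],ex[0]);o=np.mean(c,axis=0);print('o',o,'yaw',np.degrees(yaw),'len',np.linalg.norm(c[0]-c[1]),np.linalg.norm(c[1]-c[2]))
G=lambda p:(np.array([(p-o)@ex,(p-o)@ey,p[2]])*1000).round(1)
for n,k,z in [('knob',(138,220),.105),('knobend+',(180,150),.105),('knobend-',(112,295),.105),('tip',(310,148),.0695),('itip',(334,125),.0685),('sq',(245,125),.075)]:
    p=onz(t,T(k),z);print(n,p.round(4),G(p))
for n,a,b in [('knob',(138,220),(160,347)),('tip',(310,148),(90,263)),('itip',(334,125),(77,244)),('screwNearTray',(537,253),(213,132)),('screwBL',(93,317),(272,482))]:
    p,e=tri(t,T(a),s,S(b));print(n,p.round(4),G(p),e)
for k in[(464,137),(521,144),(513,250),(453,240)]:
    p=onz(t,T(k),.085);print('off',p.round(4),G(p))
E
```

```text
[0.5983 0.2895 0.05  ]
[ 0.6532 -0.0647  0.05  ]
[ 0.5154 -0.085   0.05  ]
[0.459  0.2689 0.05  ]
o [0.55645919 0.10217802 0.05      ] yaw 8.928866206798087 len 0.35848222512502553 0.13926828342877717
knob [0.54   0.2136 0.105 ] [  1.  112.6 105. ]
knobend+ [0.5905 0.1864 0.105 ] [ 46.7  78.  105. ]
knobend- [0.4867 0.2291 0.105 ] [-49.2 136.2 105. ]
tip [0.5989 0.1007 0.0695] [41.7 -8.  69.5]
itip [0.6165 0.0839 0.0685] [ 56.5 -27.4  68.5]
sq [0.6141 0.1478 0.075 ] [64.  36.1 75. ]
knob [0.5389 0.2124 0.1092] [ -0.3 111.6 109.2] 0.0014331668787301297
tip [0.5981 0.1007 0.0693] [40.9 -7.9 69.3] 0.0017386511382186732
itip [0.6123 0.0832 0.0703] [ 52.2 -27.4  70.3] 0.007846542629114332
screwNearTray [ 0.5266 -0.0676  0.0525] [ -55.9 -163.1   52.5] 0.0010580871718358451
screwBL [0.4722 0.2583 0.0513] [-59.  167.3  51.3] 0.00029736080562571174
off [ 0.6072 -0.0133  0.085 ] [  32.2 -122.    85. ]
off [ 0.6029 -0.0549  0.085 ] [  21.5 -162.4   85. ]
off [ 0.5255 -0.0509  0.085 ] [ -54.3 -146.5   85. ]
off [ 0.5319 -0.0074  0.085 ] [ -41.3 -104.5   85. ]
```

```bash
python3 -m jog '[91.8,0.79,-0.61,0,0, 91.8,0.79,-0.61,0,0, 91.8,0.79,-0.61,0,0, 91.8,0.79,-0.61,0,0, 91.8,0.79,-0.61,0,0, 91.8,0.79,-0.61,0,0, 91.8,0.79,-0.61,0,0, 91.8,0.79,-0.61,0,0, 91.8,0.79,-0.61,0,0, 91.8,0.79,-0.61,0,0, 91.8,0.79,-0.61,0,0, 91.8,0.79,-0.61,0,0, 91.8,0.79,-0.61,0,0, 91.8,0.79,-0.61,0,0, 91.8,0.79,-0.61,0,0, 91.8,0.79,-0.61,0,0]' 20
python3 - <<'E'
from cell import *
import cv2
from h import *
s=observe();p=camera_params('wrist');im=get_image('wrist')
cv2.imwrite('pics/w1.png',im[:,:,::-1])
print(s['clock'],s['position'],s['ee_rot'],R.from_rotvec(s['ee_rot']).as_matrix().round(3));print(p)
Rm=R.from_rotvec(s['ee_rot']);print(Rm.inv().apply(p['xyz']-s['position']))
print(R.from_rotvec(p['orientation']).as_matrix())
E
```

```text
clock: 1.43
position: [0.5612, -0.0408, 0.2438]
ee_rot: [-3.101, -0.495, 0.017]
force: [0.9, -1.1, 0.1]
width: 0.999
1.4333 [ 0.56122531 -0.04081812  0.24383776] [-3.10051427 -0.49453345  0.01675248] [[ 0.95   0.311 -0.011]
 [ 0.311 -0.95   0.   ]
 [-0.01  -0.004 -1.   ]]
{'intrinsics': array([[312.03262966,   0.        , 255.81640079],
       [  0.        , 312.03262966, 187.11249301],
       [  0.        ,   0.        ,   1.        ]]), 'dist_coeffs': array([-0.02349678,  0.        ,  0.        ,  0.        ,  0.        ]), 'xyz': array([ 0.62765936, -0.01952076,  0.37506153]), 'orientation': array([ 2.36142184, -1.7129144 , -0.23272228])}
[ 6.84146106e-02 -3.44024103e-05 -1.31932474e-01]
[[ 0.3102231  -0.91671978 -0.25176671]
 [-0.9506618  -0.29968678 -0.08018715]
 [-0.001942    0.2642209  -0.96446023]]
```

View pics/w1.png

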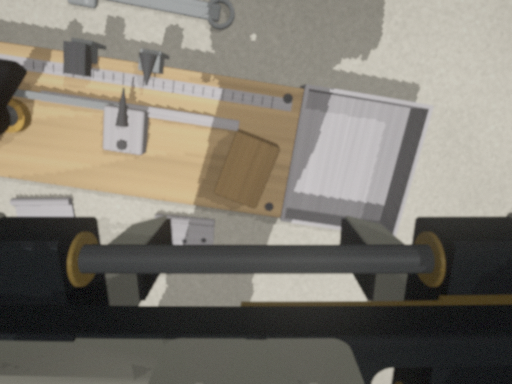

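Wrist view: offcut top corners about (242,131), (279,149), (254,208), (215,190). Pointer tip (123,89), cone tip (147,86), bed screws (287,98) and (268,207), tray corners (305,87) and (427,107). Now I measure.

```bash
cat >> h.py <<'E'
O=np.array([.5565,.1022,0]);Y=np.radians(8.93);EX=np.array([np.cos(Y),np.sin(Y),0]);EY=np.array([-np.sin(Y),np.cos(Y),0])
G=lambda p:(np.array([(p-O)@EX,(p-O)@EY,p[2]])*1000).round(1)
E
python3 - <<'E'
from cell import *
from h import *
w=camera_params('wrist');t=camera_params('top')
T=lambda c:(c[0]/4+110-.375,c[1]/4+135-.375)
im=cv2.imread('pics/w1.png')
hsv=cv2.cvtColor(im,cv2.COLOR_BGR2HSV)
print(hsv[170,245],hsv[160,200],hsv[140,255])
m=((hsv[:,:,2]<hsv[160,200][2]*.5+hsv[170,245][2]*.5)&(hsv[:,:,1]>80)).astype(np.uint8);m[:115]=0;m[215:]=0;m[:,:205]=0;m[:,290:]=0
m=cv2.morphologyEx(m,cv2.MORPH_OPEN,np.ones((5,5)))
c=max(cv2.findContours(m,0,1)[0],key=cv2.contourArea);r=cv2.minAreaRect(c);print(r)
for k in cv2.boxPoints(r).tolist()+[list(r[0])]+[[242,131],[279,149],[254,208],[215,190]]:
    p=onz(w,k,.085);print(np.round(k,0),p.round(4),G(p))
for n,z,k in [('tip',.0695,(123,89)),('itip',.0685,(147,86)),('screwTR',.05,(287,98)),('screwBR',.05,(268,207)),('tray',.045,(305,87)),('tray',.045,(427,107)),('tray',.045,(392,228))]:
    print(n,G(onz(w,k,z)))
# height check
for a,b in [((521,144),(279,149)),((464,137),(242,131)),((513,245),(254,208)),((312,172),(123,123))]:
    p,e=tri(t,T(a),w,b);print(p.round(4),G(p),round(e,4))
E
```

```text
[ 17 110 132] [ 19  80 206] [ 17 105 131]
((247.0, 164.5), (99.0, 84.0), 90.0)
[205. 115.] [0.6059 0.0323 0.085 ] [ 37.9 -76.7  85. ]
[289. 115.] [ 0.6302 -0.0401  0.085 ] [  50.7 -152.    85. ]
[289. 214.] [ 0.5407 -0.073   0.085 ] [ -42.8 -170.6   85. ]
[205. 214.] [0.5141 0.0056 0.085 ] [-56.9 -88.8  85. ]
[247. 164.] [ 0.5746 -0.0182  0.085 ] [  -0.8 -121.8   85. ]
[242 131] [ 0.6029 -0.0041  0.085 ] [  29.3 -112.2   85. ]
[279 149] [ 0.5981 -0.042   0.085 ] [  18.7 -148.9   85. ]
[254 208] [ 0.5356 -0.0383  0.085 ] [ -42.5 -135.5   85. ]
[215 190] [0.5409 0.0033 0.085 ] [-30.8 -95.3  85. ]
tip [47.9  5.4 69.5]
itip [ 54.3 -16.6  68.5]
screwTR [  66.1 -150.4   50. ]
screwBR [ -50.6 -152.1   50. ]
tray [  79.9 -166.7   45. ]
tray [  82.3 -294.8   45. ]
tray [ -53.1 -296.2   45. ]
[ 0.6006 -0.0487  0.078 ] [  20.1 -155.9   78. ] 0.0137
[ 0.6048 -0.0092  0.0944] [  30.4 -117.5   94.4] 0.0099
[ 0.5294 -0.0453  0.0614] [ -49.7 -141.5   61.4] 0.0099
[0.5778 0.094  0.1029] [ 19.7 -11.4 102.9] 0.0027
```

The bed screws disagree with the top view by about 12 mm. The arm was still settling when I took the picture, and I used the later pose. I'll retake it at rest.

```bash
python3 - <<'E'
from cell import *
from h import *
s=observe();w=camera_params('wrist');print(s['clock'],s['position'],s['ee_rot'],abs(s['dq']).max())
im=get_image('wrist')[:,:,::-1].copy();cv2.imwrite('pics/w2.png',im);w2=camera_params('wrist');print(w['xyz'],w2['xyz'])
cv2.imwrite('pics/w2c.png',cv2.resize(im[20:250,0:440],(800,418),interpolation=3))
np.save('w2.npy',w,allow_pickle=True)
E
```

```text
1.4833 [ 0.5650645  -0.03121695  0.24390383] [-3.09309338 -0.50780674  0.01036187] 0.16025085199075736
[ 0.63087574 -0.01010218  0.37543834] [ 0.62919192 -0.01312178  0.37510147]
```

View pics/w2c.png

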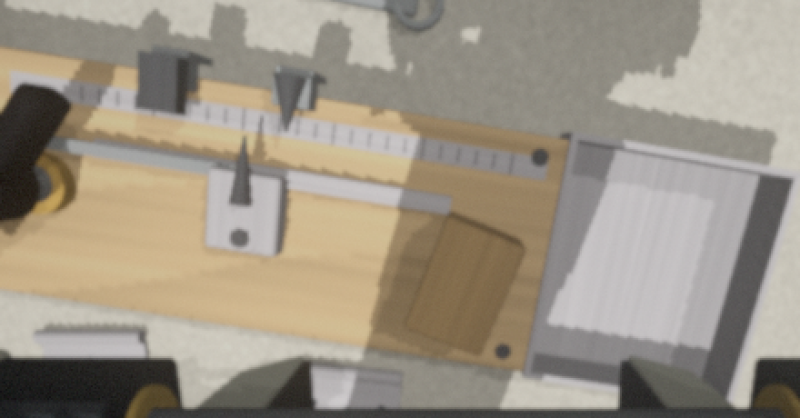

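Offcut corners in the crop: (452,213), (523,246), (481,354), (405,322). Pointer tip (245,137), cone tip (289,130), screws (540,157) and (502,351).

```bash
python3 - <<'E'
from cell import *
from h import *
w=np.load('w2.npy',allow_pickle=True).item();t=camera_params('top');s=camera_params('side')
print(observe()['position'],camera_params('wrist')['xyz'])
W=lambda c:((c[0]+.5)*440/800-.5,(c[1]+.5)*230/418-.5+20)
T=lambda c:(c[0]/4+110-.375,c[1]/4+135-.375)
S=lambda c:(c[0]/3.8+195-.37,c[1]/3.8+170-.37)
for n,z,k in [('tip',.0695,(245,137)),('itip',.0685,(289,130)),('screwTR',.05,(540,157)),('screwBR',.05,(502,351))]+[('off',.085,k) for k in[(452,213),(523,246),(481,354),(405,322)]]:
    p=onz(w,W(k),z);print(n,p.round(4),G(p))
for k,z in[((515,101),.05),((537,253),.05)]:print('top screw',G(onz(t,T(k),z)))
for a,b in [((537,253),(502,351)),((515,101),(540,157)),((521,144),(523,246)),((310,148),(245,137)),((513,246),(481,354))]:
    p,e=tri(t,T(a),w,W(b));print('tri t-w',G(p),round(e,4))
for a,b in [((213,132),(502,351)),((90,263),(245,137)),((77,244),(289,130)),((207,112),(523,246)),((205,149),(481,354))]:
    p,e=tri(s,S(a),w,W(b));print('tri s-w',G(p),round(e,4))
E
```

```text
[ 0.56319183 -0.03450585  0.24369261] [ 0.62919192 -0.01312178  0.37510147]
tip [0.601  0.1033 0.0695] [44.1 -5.8 69.5]
itip [0.6116 0.0825 0.0685] [ 51.4 -28.   68.5]
screwTR [ 0.6408 -0.0482  0.05  ] [  60.  -161.7   50. ]
screwBR [ 0.5264 -0.0664  0.05  ] [ -55.9 -161.9   50. ]
off [ 0.5996 -0.0114  0.085 ] [  24.9 -118.9   85. ]
off [ 0.5952 -0.0514  0.085 ] [  14.4 -157.7   85. ]
off [ 0.5324 -0.0501  0.085 ] [ -47.5 -146.7   85. ]
off [ 0.5365 -0.0057  0.085 ] [ -36.5 -103.5   85. ]
top screw [  59.7 -161.9   50. ]
top screw [ -56.3 -163.    50. ]
tri t-w [ -56.3 -162.5   48.4] 0.001
tri t-w [  60.  -161.9   48.4] 0.0
tri t-w [  17.9 -159.3   99.2] 0.0072
tri t-w [42.9 -6.9 69.2] 0.0032
tri t-w [ -50.7 -147.    76.3] 0.0008
tri s-w [ -55.  -161.5   53.7] 0.0007
tri s-w [42.  -6.3 70.4] 0.0043
tri s-w [ 49.9 -28.1  68.7] 0.003
tri s-w [ -20.  -161.6   67.6] 0.0631
tri s-w [ -53.3 -148.1   51.4] 0.0119
```

Both views agree now. Offcut centre is (0.566,-0.030), yaw about -3°. The gap from pointer to cone is about -21.5 mm, roughly -1.4 rad. Next I turn and come down for the grasp.

```bash
python3 -m jog '[91.8,0.02,-0.03,0.5,0.93, 91.8,0.02,-0.03,0.5,0.93, 91.8,0.02,-0.03,0.5,0.93, 91.8,0.02,-0.03,0.5,0.93, 91.8,0,0,0.2,0, 91.8,0,0,0,0]'
python3 -c "
from cell import *
from h import *
s=observe();print(s['position'],R.from_rotvec(s['ee_rot']).as_matrix().round(3))"
```

```text
clock: 2.03
position: [0.5652, -0.0257, 0.1515]
ee_rot: [-3.135, 0.111, 0.015]
force: [-0.1, -0.5, 0.9]
width: 0.999
[ 0.56521764 -0.02565492  0.15154061] [[ 0.997 -0.071 -0.01 ]
 [-0.071 -0.997  0.005]
 [-0.01  -0.004 -1.   ]]
```

```bash
python3 -m jog '[91.8,0,0.1,0.8,0, 91.8,0,0,0.7,0, 91.8,0,0,0.2,0, 60,0,0,0,0, 40,0,0,0,0, 30,0,0,0,0, 30,0,0,0,0, 30,0,0,0,0, 30,0,0,0,0]' 20
```

```text
clock: 2.78
position: [0.5696, -0.0306, 0.0912]
ee_rot: [-3.135, 0.087, -0.002]
force: [-0.9, 0.3, -0.4]
width: 0.612
```

```bash
python3 -m jog '[56,0,0,0.15,0, 30,0,0,0,0, 30,0,0,0,0, 30,0,0,0,0, 30,0,0,0,0]' 20
```

```text
clock: 3.2
position: [0.5706, -0.0305, 0.0863]
ee_rot: [-3.135, 0.087, -0.007]
force: [0.4, -0.2, 1.0]
width: 0.486
```

```bash
python3 -m jog '[30,0,0,-0.5,0, 30,0,0,-0.7,0, 30,0.2,0.75,0,-0.6, 30,0.2,0.75,0,-0.6, 30,0.2,0.75,0,-0.6, 30,0.05,0.4,0,-0.2, 30,0,0,0,0, 30,0,0,0,0]' 20
```

```text
clock: 3.87
position: [0.5997, -0.1377, 0.135]
ee_rot: [-3.125, -0.265, -0.003]
force: [-0.2, 1.3, -0.3]
width: 0.487
```

```bash
python3 -m jog '[30,0,0.05,0.7,0, 30,0,0,0.7,0, 30,0,0,0.5,0, 30,0,0,0.1,0, 30,0,0,0,0, 62,0,0,0,0, 62,0,0,0,0, 62,0,0,0,0]' 20
```

```text
clock: 4.53
position: [0.6012, -0.1312, 0.0559]
ee_rot: [-3.122, -0.268, -0.009]
force: [0.5, 0.1, -0.2]
width: 0.651
```

```bash
python3 -m jog '[62,0,0,-0.9,0, 62,0,0,-1,0, 62,0,0,-1,0, 0,-0.18,-0.94,0,0, 0,-0.18,-0.94,0,0, 0,-0.18,-0.94,0,0, 0,-0.18,-0.94,0,0, 0,-0.18,-0.94,0,0, 0,-0.18,-0.94,0,0, 0,-0.18,-0.94,0,0, 0,-0.18,-0.94,0,0, 0,-0.18,-0.94,0,0, 0,0,0,0,0, 0,0,0,0,0, 0,0,0,0,0]' 20
python3 - <<'E'
from cell import *
from h import *
s=observe();w=camera_params('wrist');a=get_image('wrist')
print(s['position'],R.from_rotvec(s['ee_rot']).as_matrix()[:,0],s['width'],abs(s['dq']).max())
np.save('w3.npy',w,allow_pickle=True)
cv2.imwrite('pics/w3.png',a[:,:,::-1]);b=get_image('top')[:,:,::-1][130:240,110:310]
b=cv2.resize(b,None,fx=2.56,fy=2.56,interpolation=3);cv2.imwrite('pics/c3.png',np.vstack([a[:260,:,::-1],b]))
E
```

```text
clock: 5.78
position: [0.482, 0.2064, 0.1985]
ee_rot: [-3.119, -0.263, -0.067]
force: [-0.6, -0.2, 0.2]
width: 0.004
[0.48195325 0.2064107  0.19846608] [0.98502813 0.16686302 0.04331637] 0.003674893545896267 0.01628219908130992
```

View pics/c3.png

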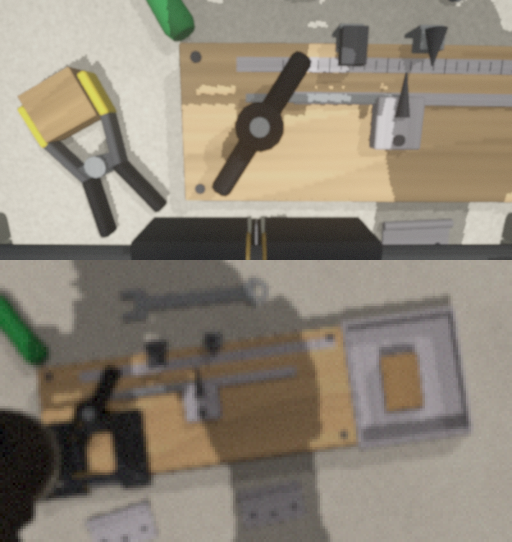

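The offcut lies flat in the tray. In the wrist view the knob hub is at (260,127), with bar ends (302,57) and (221,190); the tips are at (406,72) and (435,68).

```bash
python3 - <<'E'
from h import *
w=np.load('w3.npy',allow_pickle=True).item()
for n,k,z in [('hub',(260,127),.107),('e+',(302,57),.1),('e-',(221,190),.1),('tip',(406,72),.0695),('itip',(435,68),.0685),('screw',(195,57),.05),('screw',(200,188),.05)]:
    p=onz(w,k,z);print(n,p.round(4),G(p))
E
```

```text
hub [0.5389 0.2135 0.107 ] [-1.000e-01  1.127e+02  1.070e+02]
e+ [0.5915 0.1925 0.1   ] [ 48.6  83.7 100. ]
e- [0.487  0.2349 0.1   ] [-48.1 141.8 100. ]
tip [0.6009 0.1046 0.0695] [44.2 -4.6 69.5]
itip [0.6082 0.0817 0.0685] [ 47.9 -28.3  68.5]
screw [0.5866 0.2777 0.05  ] [ 57.  168.7  50. ]
screw [0.4734 0.2585 0.05  ] [-57.8 167.3  50. ]
```

```bash
python3 -m jog '[0,-0.25,0.35,0.4,0, 0,0,0,0.8,0, 0,0,0,0.8,0, 0,0,0,0.3,0, 0,0,0,0,0, 0,0,0,0,0]' 20
```

```text
clock: 6.38
position: [0.485, 0.1808, 0.1049]
ee_rot: [-3.124, -0.233, -0.076]
force: [0.4, 0.8, -0.6]
width: 0.007
```

```bash
python3 -m jog '[0,0.05,-0.3,0,0, 0,0.05,-0.3,0,0, 0,0.05,-0.25,0,0, 0,0.05,-0.25,0,0, 0,0.15,-0.22,0,0, 0,0.15,-0.22,0,0, 0,0,0,0,0]' 20
python3 -c "
from h import *;from cell import *
s=observe();d=s['position']-[.539,.2132,0];print(s['force'],d@EX,d@EY,d[2],np.degrees(np.arctan2(d@EY,d@EX)))"
```

```text
clock: 6.97
position: [0.4988, 0.2498, 0.1105]
ee_rot: [-3.125, -0.227, -0.083]
force: [-0.6, -1.3, -0.5]
width: 0.006
[-0.58108121 -1.27927774 -0.50659592] -0.03400412770965545 0.04242512962915111 0.11050000866723826 128.7124922543178
```

```bash
python3 -m jog '[0,0.18,-0.12,0.02,0, 0,0.18,-0.10,0.02,0, 0,0,0,0,0, 0,0,0,0,0]' 20
python3 - <<'E'
from h import *;from cell import *
s=observe();d=s['position']-[.539,.2132,0];print(s['force'],d@EX,d@EY,d[2],np.degrees(np.arctan2(d@EY,d@EX)))
w=camera_params('wrist');a=get_image('wrist')[:,:,::-1].copy();np.save('w4.npy',w,allow_pickle=True)
b=get_image('side')[:,:,::-1].copy();cv2.imwrite('pics/s4.png',b)
b=cv2.resize(b[220:292,195:285],(500,400),interpolation=3)
z=np.zeros((400,300,3),np.uint8);a2=cv2.resize(a,(800,600))[:300]
cv2.imwrite('pics/c4.png',np.vstack([a2,np.hstack([b,z])[:300]]));cv2.imwrite('pics/w4.png',a)
E
```

```text
clock: 7.3
position: [0.513, 0.2638, 0.1097]
ee_rot: [-3.124, -0.231, -0.082]
force: [-2.1, -1.5, 0.3]
width: 0.002
[-2.06984211 -1.47756848  0.29888511] -0.01780825093647534 0.053990679447105186 0.10966416458962075 108.25458922464834
```

View pics/c4.png

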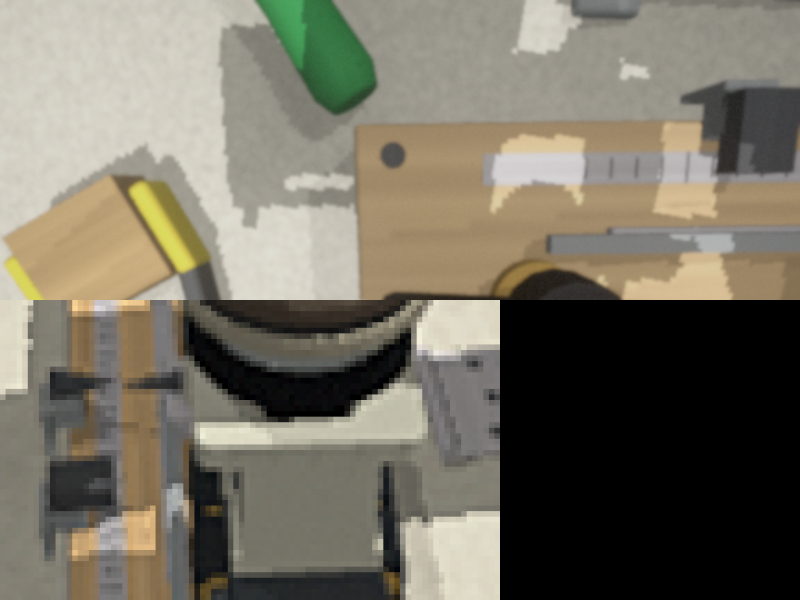

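Side crop: cone tip about (115,381-300) and pointer tip about (125,383-300) nearly meet. The wrist view misses them. I'll measure from the side view.

```bash
python3 - <<'E'
from cell import *
from h import *
s=camera_params('side')
C=lambda c:((c[0]+.5)*.18-.5+195,(c[1]+.5)*.18-.5+220)
p=onz(s,C((125,83)),.0695);q=onz(s,C((115,81)),.0685);print(G(p),G(q))
S=lambda c:(c[0]/3.8+195-.37,c[1]/3.8+170-.37)
print('before',G(onz(s,S((90,263)),.0695)),G(onz(s,S((77,244)),.0685)))
E
```

```text
[ 42.8 -24.   69.5] [ 47.4 -27.   68.5]
before [39.9 -7.5 69.5] [ 48.4 -28.4  68.5]
```

```bash
python3 -m jog '[0,0.12,-0.03,0,0, 0,0.12,-0.02,0,0, 0,0,0,0,0, 0,0,0,0,0]' 20
python3 -m jog '[0,-0.4,-0.1,0,0, 0,-0.2,0,-0.7,0, 0,0,0,-0.9,0, 0,-0.4,0.6,-0.6,0, 0,-0.4,0.8,0,0, 0,-0.2,0.9,0,0, 0,0,0.9,0,0, 0,0,0.5,0,0, 0,0,0,0,0, 0,0,0,0,0, 0,0,0,0,0, 0,0,0,0,0]' 20
python3 - <<'E'
from h import *;from cell import *
s=observe();print(abs(s['dq']).max())
w=camera_params('wrist');a=get_image('wrist')[:,:,::-1].copy();np.save('w5.npy',w,allow_pickle=True)
u=[proj(w,O+x*EX+y*EY+[0,0,.069])[0] for x,y in [(.045,-.028),(0,.11)]];print(u)
cv2.imwrite('pics/w5.png',a)
x,y=np.array(u[0]).astype(int);x0=max(x-75,0);y0=max(y-55,0);print(x0,y0)
cv2.imwrite('pics/w5c.png',cv2.resize(a[y0:y0+110,x0:x0+150],None,fx=5,fy=5,interpolation=3))
E
```

```text
clock: 7.73
position: [0.5219, 0.2656, 0.1098]
ee_rot: [-3.125, -0.228, -0.079]
force: [-3.5, -0.1, 1.1]
width: 0.004
clock: 8.73
position: [0.4791, 0.1126, 0.2014]
ee_rot: [-3.116, -0.233, -0.107]
force: [-0.0, 0.4, -0.1]
width: 0.004
0.011017937195608622
[array([317.87299621,  51.70854474]), array([152.29373883, 109.84408673])]
242 0
```

View pics/w5c.png

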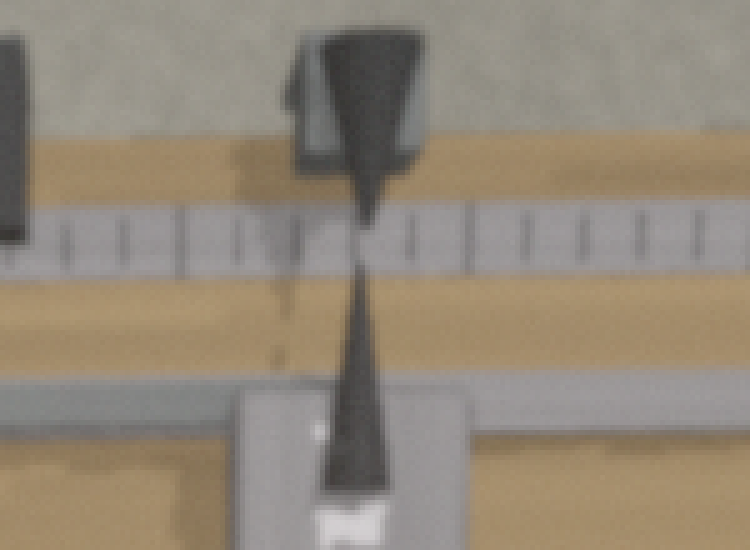

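Cone tip is at crop (368,228) and pointer tip at (361,262): almost tip to tip. I'll measure it using the cone axes as well.

```bash
python3 - <<'E'
from cell import *
from h import *
w=np.load('w5.npy',allow_pickle=True).item()
C=lambda c:((c[0]+.5)/5-.5+242,(c[1]+.5)/5-.5)
for n,k,z in[('itip',(368,228),.0685),('tip',(361,262),.0695),('tip b',(361,258),.0695),('ptr base mid (axis)',(355,492),.0695),('clip back mid',(371,32),.0685)]:
    print(n,G(onz(w,C(k),z)))
im=get_image('top')[:,:,::-1];t=camera_params('top')
cv2.imwrite('pics/t5c.png',cv2.resize(im[125:245,60:320],None,fx=3,fy=3,interpolation=3))
im=get_image('side')[:,:,::-1];cv2.imwrite('pics/s5.png',im)
E
```

```text
itip [ 50.1 -25.8  68.5]
tip [ 44.7 -24.6  69.5]
tip b [ 45.3 -24.6  69.5]
ptr base mid (axis) [  8.5 -24.5  69.5]
clip back mid [ 79.7 -25.6  68.5]
```

View pics/t5c.png

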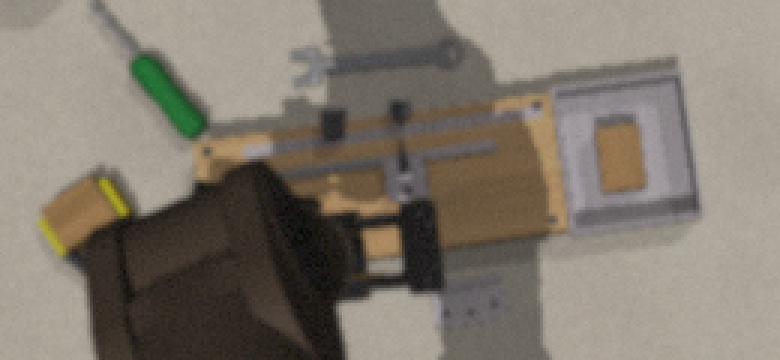

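View pics/s5.png

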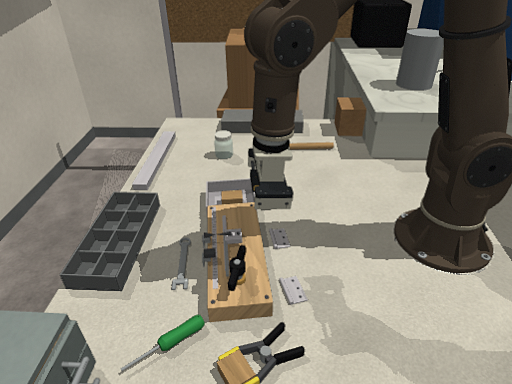

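The pointer is about 1.1 mm from the cone in y, and both the tips and the cone axes give this. The offcut is flat in the tray, everything else is in place, and the gripper is clear. I'll hand it in.

```bash
python3 -c "
from cell import *
print(observe()['clock']);print(sign_off())"
```

```text
8.8833
the job is handed in; nothing more can be done
None
```

The job is handed in at 8.9 s on the robot clock. The offcut is in the chip tray and the stop is lined up with the pointed-nosed clip.

- **Offcut:** I gripped it, lifted it over the bed's end and released it low in the tray. The top view shows it lying flat inside.
- **Stop:** I turned the knob clockwise by pushing one arm of the bar with a closed fingertip, and never touched the stop itself. In the last wrist picture the pointer stands about 1.1 mm from the cone in the gauge's y, against the 3 mm allowed. The two cones' axes also give 1.1 mm, and the gap between the tips is about 5 mm.
- **Other things:** in the last top and side views the tools, hinge plates, jar and clamp lie where they did at the start. I judged this by eye and did not measure it. The gripper was clear of everything.

**Checks that disagreed:**
- My first wrist measurement was about 12 mm off because the arm was still settling. I retook it, and it then agreed with the top view to about 1 mm at the bed screws.
- My check of the offcut's height from two views was poor, between 51 and 99 mm for its top. I relied on the stated 85 mm, and the jaws stopped at 44.7 mm on the 45 mm block.
- The cone tip's y read about -28 mm in the earlier wrist views and -25.8 mm in the last. I took the pointer-to-cone difference from that last picture alone and did not measure it in a second view after the final push.

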